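Lock the retaining collar of the label roll stand

ROBOT

A 6-joint arm with a two-finger parallel gripper is mounted at the origin on a cart in front of the work surface, level with it; the furniture and walls round the work are solid. World frame = base frame: x ahead of the robot, y to its left, z up, the work surface at z = 0. Lengths are in mm, angles in rad, forces in N, time in s.
With the tool pointing down it reaches from about 275 to 750 mm from the base axis. Payload 10.2 kg.
Tool frame: the origin (TCP) lies between the finger pads; the fingertips stand 14 mm ahead of it and the grasp point (between the pads) lies 5 mm behind it (tip_reach is the distance from the TCP to the fingertips, in mm); z points along the fingers, y is the line along which they close (so a half turn about z gives the same grasp; the last joint's range is limited). The gripper opens to 85 mm and grips with 20 to 120 N. Pads are 22 mm wide; open, the fingers measure 114 mm over their backs; the gripper's body (76 mm by 85 mm) begins 54 mm behind the grasp point. The pads swing forward as they close: fully open they stand 13 mm farther back than shut.
Start: joints at [0.913, 0.313, 1.498, -0, 1.331, -0.223], TCP at [221.158, 476.151, 220.594] pointing down, gripper open.
Joint ranges: [-2.94, 2.94], [-0.97, 2.17], [0.19, 2.56], [-1.23, 4.37], [0.02, 3.11], [-2.88, 2.88]. Speed limits (rad/s): [2.39, 2.39, 3.01, 3.14, 3.14, 3.14].

INTERFACE

Orientations are given as a unit quaternion [w, x, y, z].
In Python, from rig import * gives the robot as it stands.
- The arm moves only by the tool arm_command, never from a script. Its argument "steps" is a list that holds one entry, the list of rows, each a list of 7 numbers: the opening, from 0 (shut) to 1 (fully open), then the shift along the tool's x, y, z each as a share of 0.05 m, from -1 to 1, then the turn, a rotation vector about the tool's x, y, z each as a share of 0.15 rad, from -1 to 1. A call has 1 to 8 rows; each row shifts and turns the commanded pose from where the row before left it, along the tool's axes as they then stand; what a row does not reach is not made up. A row lasts 1/8 s, in which the tool goes at most 62.5 mm and 10.7 degrees, less where a joint would pass 70% of its speed; a pose out of reach is approached as far as the arm can. A call with a number of a shift or a turn outside -1 to 1 is refused whole. A call with a gripper value outside its range is refused whole. The fingers move at their own pace and stop on an object; "squeeze" is the grip in N (left out, the last holds). Time passes only in rows, so rows that do not move let the fingers close. It gives the time, the measured TCP pose, the force, the opening and the grip force at its end, in the units of the state.
- sense(): the state, without advancing time (a new reading comes with each control period).
- capture(name): name is "scene" or "top" or "wrist"; returns the picture (384x512x3 uint8, red, green, blue); there is no depth.
- get_calibration(name): a dict with "intrinsics" (3x3 intrinsics, pixels), "D" ([k1, k2, p1, p2, k3] as OpenCV has them; the pictures are not rectified), "rvec" (rotation vector, rad) and "tvec" (3), from world to camera coordinates, as OpenCV has them; the wrist camera has in their place "T_tool_cam" (4x4, takes a point from camera to tool coordinates, whose origin is the TCP and whose axes are the flange's). Camera axes: x right, y down, z forward; pixel columns grow to the right and rows downward; lengths in mm; the calibration is good to about 2 mm. A picture is of the moment at which its call begins: read the wrist's pose just before it. get_calibration takes no time and is no camera call.
- finish_job(): hands the job in; it is judged then, once.
The state is a dict: "time_s": time; "joints": joint angles; "dq": joint speeds; "tau": joint torques, N m; "eef_pos": TCP position; "ee_rot": TCP orientation; "force": force on the tool from outside, world axes, zero at the start; "wrist_torque": the same for the moment, N m; "grip_width": opening from 0.0 (shut) to 1.0 (fully open); "grip_force": force on a finger pad.
Only numpy, scipy, OpenCV 4.12 (cv2) and the standard library are available. Lean on these libraries where they do the work, as an engineer would, in place of code of your own. Each camera call takes 0.05 s, during which the arm holds its last target. There are 200 camera calls.

TASK

The roll of labels on the desk stand is no longer held because its retaining collar has come loose. Slide the collar along the spindle until its disc is up against the roll, turn it so that its thumb screw faces the flat on the spindle, and tighten the thumb screw onto the flat until it comes to its firm stop, then let go. Leave the stapler, the mug and the stamp round the stand where they are.

Things in the scene. Friction and masses are not known exactly. Their poses are not given: they have to be found in the camera images.
- label_stand: Heavy fixed desk stand for a roll of labels: grey base plate 125 x 195 mm, 12 mm high, upright at its -y end carrying a level spindle 105 mm above the desk. Origin: centre of the underside. y runs along the spindle to its free end (at y = +80 mm), z up, -x to the front (the robot's side). The white roll, 64 mm across, free to turn, fills y = -71 to -13 mm.
- flat (a point): Point on the middle of the flat that is milled along the whole spindle, at y = 45 mm in the stand's frame. Axes: y along the spindle to its free end, z = outward normal of the flat, which looks up and to the front, 30 degrees from vertical. The steel spindle is 22 mm across; the flat is 15 mm wide and lies 8 mm from the spindle's axis (the round is at 11 mm).
- collar_slide (a joint): Gap in m between the collar's disc and the roll: 0 = touching (hard stop), grows to 0.046 towards the free end; starts between 0.016 and 0.042. The collar is a metal hub, 40 mm across, 30 mm long, with a 60 mm wide, 4 mm thick disc on its roll side. It slides against about 2 N and stays where it is left.
- collar (a joint): Angle in rad by which the collar, with its thumb screw, is turned about the spindle: 0 = the screw faces the flat, positive = leaning back, away from the robot (turning axis: the stand's +y). Starts between 0.65 and 1.4. It turns against about 0.07 N m and stays where it is left.
- knob (a point): Centre of the thumb screw's knob: black, round, ribbed, 28 mm across, 22 mm high, at the end of a neck and a boss that stick out of the hub's middle at right angles to the spindle. It is 60 mm from the spindle's axis when backed off, 55.5 mm when home. In the stand's frame it is at y = 6.5 mm + the gap.
- thumb_screw: The thumb screw. Origin: knob centre; z outward along the screw. Clockwise seen from outside drives it in, 7 mm a turn, against about 0.1 N m. It starts clear of the spindle, its neck up to 4.5 mm off the boss. Facing the flat it goes 3.5 to 4.1 rad in all, pressing on the flat over the last 0.6, to a hard stop: neck on boss. Off the flat it jams 2 to 3 mm short of that.
- nose: Nylon nose pad, 10 mm across, at the inner end of the thumb screw, hidden in the hub; it moves in and out with the screw without turning, and presses on the flat with about 44 N when the screw is home. It holds when let go. Origin on the spindle's axis when backed off, z outward along the screw.
- stapler: Blue and black stapler, 145 x 36 x 48 mm, on the desk past the spindle's free end; leave it. Origin: centre of the underside, x along it.
- mug: White mug, 82 mm across, 91 mm high, beside the stand's upright; leave it. Origin: centre of the underside.
- stamp: Red and black self-inking hand stamp, 30 x 48 x 69 mm, standing behind the stand; leave it. Origin: centre of the underside.
There are look-alikes about, which are no part of the job. There is more than one size of the label_stand; the job needs the larger.

How it is judged:
By the outcome, as a careful person would: the job done as asked, in the order asked, and still so for the second after the job is handed in, with the robot touching nothing.
It also fails if it takes over 61 s, if anything falls off the work surface, if the arm or the gripper's body presses on something with over 40 N, if the wrist force passes 120 N, or if a joint passes its speed limit or range.

## Working session

There is one attempt and no reset: what is moved stays moved. The work goes in short steps, Python scripts to look and compute and a tool call to move; the robot and the scene stay as the last step left them, time stands still between calls to the robot, and variables do not carry over. Pictures are saved under pics/ and viewed, at most 10 in all, crops included, and the job is handed in when it is done.

Besides the shell and the picture viewer there is one more tool, called after "Emit:" as name([rows], argument=value, ...), one row to a line, values as JSON. arm_command: Moves the arm, as the interface text tells. Its arguments: {"type":"object","properties":{"steps":{"type":"array"},"squeeze":{"type":"number"}},"required":["steps"]}

```bash
mkdir -p pics; ls
python3 - <<'E'
from rig import *
import cv2
s=sense();print(s)
for n in("scene","top"):
    im=capture(n);cv2.imwrite(f"pics/{n}0.png",im[...,::-1])
    c=get_calibration(n);print(n,c)
print(get_calibration("wrist"))
E
```

```text
pics
{'time_s': 0.0, 'joints': array([ 9.12617150e-01,  3.13477667e-01,  1.49846255e+00, -9.44892405e-08,
        1.33097466e+00, -2.23402309e-01]), 'dq': array([ 0.00029275,  0.00083039,  0.00125292,  0.00188449, -0.00059311,
       -0.00215862]), 'tau': array([-1.89510814e-03, -4.12266862e+01, -2.59742725e+01, -3.02920589e-04,
        4.17199277e-03, -1.86236605e-06]), 'eef_pos': array([220.97493941, 475.92875415, 220.01133782]), 'ee_rot': array([-2.82023011e-04,  2.15680203e-01,  9.76463831e-01, -5.97934515e-04]), 'force': array([-0.52429055, -1.09229874, -0.5978571 ]), 'wrist_torque': array([-0.02869087,  0.0012927 , -0.01355756]), 'grip_force': 0.0, 'grip_width': 0.9990852197755039}
scene {'intrinsics': array([[410.41372129,   0.        , 256.56623881],
       [  0.        , 410.41372129, 192.96995128],
       [  0.        ,   0.        ,   1.        ]]), 'D': array([-0.06859782,  0.        ,  0.        ,  0.        ,  0.        ]), 'rvec': array([ 0.67863868, -2.62579904,  1.17499299]), 'tvec': array([633.80946951, 252.86864442, 828.95140242])}
top {'intrinsics': array([[482.28
[... 242 characters left out ...]
0629, -2.13010067,  0.24440072]), 'tvec': array([  96.84075399,  678.70453974, 1192.05482858])}
{'intrinsics': array([[286.93016017,   0.        , 254.17248442],
       [  0.        , 286.93016017, 191.38552743],
       [  0.        ,   0.        ,   1.        ]]), 'D': array([-0.05928163,  0.        ,  0.        ,  0.        ,  0.        ]), 'T_tool_cam': array([[ 2.06152468e-04, -9.63198801e-01, -2.68789932e-01,
         6.83076968e+01],
       [ 9.99999861e-01,  6.82983104e-05,  5.22220412e-04,
         4.27397909e-02],
       [-4.84644176e-04, -2.68790002e-01,  9.63198681e-01,
        -1.53833917e+02],
       [ 0.00000000e+00,  0.00000000e+00,  0.00000000e+00,
         1.00000000e+00]])}
```

Run:
```python
import cv2,numpy as np
a=cv2.imread("pics/scene0.png");b=cv2.imread("pics/top0.png")
cv2.imwrite("pics/s0.png",cv2.resize(a,(800,600),interpolation=cv2.INTER_CUBIC))
cv2.imwrite("pics/t0.png",cv2.resize(b,(800,600),interpolation=cv2.INTER_CUBIC))
```

```text
(no output)
```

View pics/s0.png

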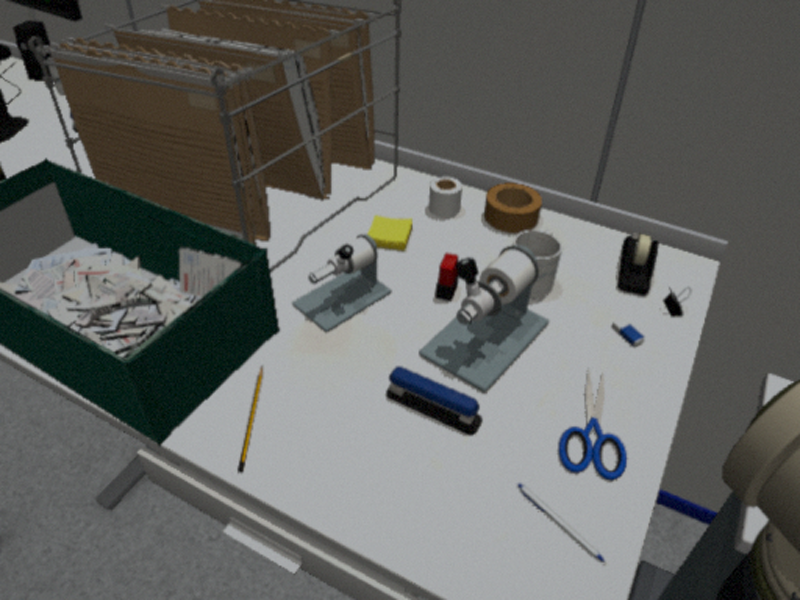

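View pics/t0.png

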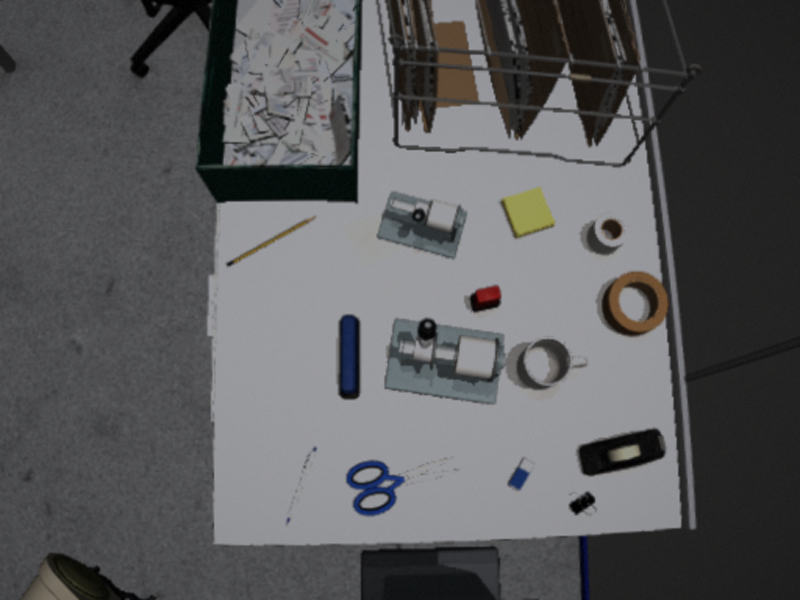

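Candidates (800×600 top view): the large stand at (445,360) and a smaller look-alike at (422,222). In the scene view they are at (485,330) and (345,280). By size I choose the larger one; its knob is at top (427,327) and scene (467,268). I'll fit the stand pose from both views.

```bash
cat > h.py <<'E'
import numpy as np,cv2
from scipy.optimize import least_squares
from scipy.spatial.transform import Rotation as R
from rig import *
def cal(n,s=None):
    c=get_calibration(n)
    if n!="wrist": return c["intrinsics"],c["D"],cv2.Rodrigues(c["rvec"])[0],c["tvec"]
    q=s["ee_rot"];T=np.eye(4);T[:3,:3]=R.from_quat([q[1],q[2],q[3],q[0]]).as_matrix();T[:3,3]=s["eef_pos"]
    W=np.linalg.inv(T@c["T_tool_cam"]);return c["intrinsics"],c["D"],W[:3,:3],W[:3,3]
def proj(c,P):
    return cv2.projectPoints(np.atleast_2d(P).astype(float),cv2.Rodrigues(c[2])[0],c[3],c[0],c[1])[0][:,0]
def tri(cs,uvs):
    f=lambda X:np.concatenate([(proj(c,X)[0]-u) for c,u in zip(cs,uvs)])
    r=least_squares(f,[400,0,80.]);return r.x,np.abs(r.fun).max()
def stand(p,P): # p: x,y,yaw
    c,s=np.cos(p[2]),np.sin(p[2]);P=np.atleast_2d(P)
    return np.c_[p[0]+c*P[:,0]-s*P[:,1],p[1]+s*P[:,0]+c*P[:,1],P[:,2]]
def knob(gap,th,r=60):
    a=th-np.pi/6  # lean back from vertical (+x)
    return np.array([r*np.sin(a),6.5+gap,105+r*np.cos(a)])
E
python3 - <<'E'
from h import *
k=1.5625
top,sc=cal("top"),cal("scene")
print("cam centres",-top[2].T@top[3],-sc[2].T@sc[3])
T={(62.5,97.5):(395,318),(62.5,-97.5):(505,329),(-62.5,-97.5):(497,403),(-62.5,97.5):(386,391)}
S={(62.5,97.5):(420,352),(-62.5,97.5):(487,388),(-62.5,-97.5):(548,322)}
def f(p):
    r=[]
    for c,d in((top,T),(sc,S)):
        for xy,u in d.items(): r+=list(proj(c,stand(p,[*xy,12]))[0]-np.array(u)/k)
    return r
b=min((least_squares(f,[450,0,y]) for y in(0,1.5,3,-1.5)),key=lambda r:r.cost)
print(b.x,np.round(b.fun,1))
X,e=tri([top,sc],[np.array((427,327))/k,np.array((467,268))/k]);print("knob",X,e)
p=b.x
d=X[:2]-p[:2];c,s=np.cos(p[2]),np.sin(p[2]);l=[c*d[0]+s*d[1],-s*d[0]+c*d[1],X[2]]
print("knob in stand",l,np.hypot(l[0],l[2]-105),"th",np.arctan2(l[0],l[2]-105)+np.pi/6)
for n,t,s2 in(("stapler",(348,357),0),("mug",(547,362),0),("stamp",(486,297),0)):
    for z in(48,):
        r=least_squares(lambda q:proj(top,[q[0],q[1],z])[0]-np.array(t)/k,[450,0]);print(n,r.x)
E
```

```text
cam centres [ 395.9085176    89.21713022 1313.89095728] [354.1659427  701.01211551 732.09693449]
[571.12944334  -7.7591126    6.13538499] [-0.8  0.5 -0.9  1.9 -0.1 -0.2 -0.7 -1.1 -0.8 -0.9  0.5  0.4  0.8 -3.5]
knob [603.21745501  28.73454955 158.91802358] 0.5686253811927884
knob in stand [np.float64(26.364010498475622), np.float64(40.82115652991259), np.float64(158.91802357663886)] 60.01844979649771 th 0.9783792394438715
stapler [576.41026475 158.79404915]
mug [ 558.35749516 -179.70282486]
stamp [674.53429606 -80.60922342]
```

```bash
cat >> h.py <<'E'
P0=[571.13,-7.76,-0.148]
def pose(s): q=s["ee_rot"];return np.array(s["eef_pos"]),R.from_quat([q[1],q[2],q[3],q[0]])
def graspR(p,th,phi): # z along -screw; tool y = stand y turned by phi about tool z
    a=th-np.pi/6;n=stand([0,0,p[2]],[np.sin(a),0,np.cos(a)])[0];y=stand([0,0,p[2]],[0,1,0])[0];z=-n
    return R.from_matrix(np.c_[np.cross(y,z),y,z])*R.from_rotvec([0,0,phi])
def plan(path,N,g,s=None,dec=2):
    """path(t)->(pos,R), t in 0..1; N rows"""
    p,r=pose(s or sense())
    for i in range(N):
        tp,tr=path((i+1)/N)
        d=np.round(r.inv().apply(tp-p)/50,dec);w=np.round((r.inv()*tr).as_rotvec()/.15,dec)
        p=p+r.apply(d*50);r=r*R.from_rotvec(w*.15)
        print("" if abs(np.r_[d,w]).max()<=1 else "TOO BIG",str([g,*d.tolist(),*w.tolist()])+",")
def line(tp,tr,s=None):
    p,r=pose(s or sense());rv=(r.inv()*tr).as_rotvec()
    return lambda t:(p+t*(tp-p),r*R.from_rotvec(t*rv))
E
python3 - <<'E'
from h import *
p,r=pose(sense())
th=.978;k=stand(P0,knob(34.3,th))[0];n=-graspR(P0,th,0).apply([0,0,1])
print(k,n,p)
for phi in(-.8,):
    G=graspR(P0,th,phi);rv=(r.inv()*G).as_rotvec();print(phi,rv,G.apply([0,1,0]))
plan(line(k+n*105,G),16,1)
E
```

```text
[603.19394274  28.7105384  158.91144039] [ 0.43412605 -0.06472392  0.89852401] [220.9989687  475.9617965  220.09397993]
-0.8 [-0.12196871  0.46075657 -1.06749666] [-0.53477873  0.78413755  0.31486508]
 [1, -0.72, -0.29, -0.04, -0.05, 0.19, -0.44],
 [1, -0.71, -0.34, -0.07, -0.05, 0.19, -0.45],
 [1, -0.67, -0.38, -0.08, -0.05, 0.2, -0.44],
 [1, -0.65, -0.42, -0.11, -0.05, 0.19, -0.45],
 [1, -0.61, -0.47, -0.13, -0.05, 0.19, -0.44],
 [1, -0.58, -0.5, -0.15, -0.05, 0.19, -0.45],
 [1, -0.53, -0.55, -0.17, -0.06, 0.19, -0.44],
 [1, -0.5, -0.57, -0.19, -0.05, 0.2, -0.45],
 [1, -0.45, -0.6, -0.21, -0.05, 0.19, -0.44],
 [1, -0.4, -0.63, -0.23, -0.05, 0.19, -0.45],
 [1, -0.35, -0.66, -0.24, -0.05, 0.19, -0.44],
 [1, -0.3, -0.67, -0.26, -0.05, 0.19, -0.45],
 [1, -0.25, -0.69, -0.26, -0.05, 0.2, -0.44],
 [1, -0.19, -0.7, -0.28, -0.05, 0.19, -0.45],
 [1, -0.14, -0.71, -0.29, -0.05, 0.19, -0.44],
 [1, -0.08, -0.72, -0.3, -0.05, 0.19, -0.45],
```

Emit:
arm_command([
  [[1, -0.72, -0.29, -0.04, -0.05, 0.19, -0.44], [1, -0.71, -0.34, -0.07, -0.05, 0.19, -0.45], [1, -0.67, -0.38, -0.08, -0.05, 0.2, -0.44], [1, -0.65, -0.42, -0.11, -0.05, 0.19, -0.45], [1, -0.61, -0.47, -0.13, -0.05, 0.19, -0.44], [1, -0.58, -0.5, -0.15, -0.05, 0.19, -0.45], [1, -0.53, -0.55, -0.17, -0.06, 0.19, -0.44], [1, -0.5, -0.57, -0.19, -0.05, 0.2, -0.45]],
])

```text
time_s: 1.1
eef_pos: [435.8, 248.0, 236.8]
ee_rot: [-0.105, -0.051, 0.992, 0.054]
force: [-0.2, 0.0, 0.5]
grip_width: 1.002
grip_force: 0.0
```

Emit:
arm_command([
  [[1, -0.45, -0.6, -0.21, -0.05, 0.19, -0.44], [1, -0.4, -0.63, -0.23, -0.05, 0.19, -0.45], [1, -0.35, -0.66, -0.24, -0.05, 0.19, -0.44], [1, -0.3, -0.67, -0.26, -0.05, 0.19, -0.45], [1, -0.25, -0.69, -0.26, -0.05, 0.2, -0.44], [1, -0.19, -0.7, -0.28, -0.05, 0.19, -0.45], [1, -0.14, -0.71, -0.29, -0.05, 0.19, -0.44], [1, -0.08, -0.72, -0.3, -0.05, 0.19, -0.45]],
])

```text
time_s: 2.1
eef_pos: [649.4, 21.3, 253.3]
ee_rot: [-0.2, -0.313, 0.923, 0.103]
force: [0.8, 0.5, 1.2]
grip_width: 1.003
grip_force: 0.0
```

Run:
```python
from h import *
s=sense();print(s["time_s"],s["joints"].round(2),s["eef_pos"])
im=capture("wrist");np.savez("w1.npz",p=s["eef_pos"],q=s["ee_rot"])
c=cal("wrist",s)
print(proj(c,stand(P0,[knob(34.3,.978),[0,80,105],[-62.5,97.5,12],[-62.5,-97.5,12],[62.5,97.5,12]])).round(0))
cv2.imwrite("pics/w1.png",im[...,::-1]);cv2.imwrite("pics/w1b.png",cv2.resize(im[...,::-1],(800,600),interpolation=cv2.INTER_CUBIC))
```

```text
2.1 [-0.15  0.96  0.42  0.    2.22 -2.37] [649.36529862  21.25099876 253.29359406]
[[255. 187.]
 [278. 197.]
 [287. 178.]
 [195.  82.]
 [233. 240.]]
```

View pics/w1b.png

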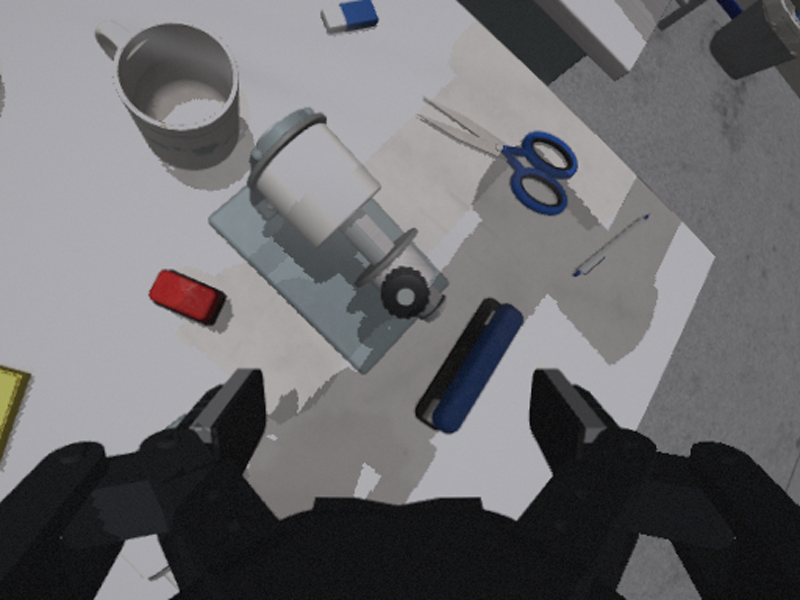

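Wrist view: the knob is centred at (405,292), the collar disc is at (388,257), the roll is at (320,180), and the plate corners are at (210,218) and (362,373). This is the large stand, with the roll and collar matching the description. I'll refine the fit with blob centroids.

```bash
cat > fit.py <<'E'
from h import *
k=1.5625
def blob(f,u,h,t):
    g=cv2.imread(f,0);m=(g<t).astype(np.uint8);n,l,st,ce=cv2.connectedComponentsWithStats(m)
    d=[(np.hypot(*(ce[i]-u)),i) for i in range(1,n) if st[i,4]>15];i=min(d)[1];x,y,w,hh,a=st[i];return np.array([x+w/2-.5,y+hh/2-.5]),st[i]
w=np.load("w1.npz");W=cal("wrist",dict(eef_pos=w["p"],ee_rot=w["q"]))
top,sc=cal("top"),cal("scene")
kw,st1=blob("pics/w1.png",np.array([259,187]),0,60);kt,st2=blob("pics/top0.png",np.array([427,327])/k,0,60);ks,st3=blob("pics/scene0.png",np.array([467,268])/k,0,60)
print(kw,st1,kt,st2,ks,st3)
C=[(top,(62.5,97.5),(395,318)),(top,(62.5,-97.5),(505,329)),(top,(-62.5,-97.5),(497,403)),(top,(-62.5,97.5),(386,391)),
(sc,(62.5,97.5),(420,352)),(sc,(-62.5,97.5),(487,388)),(sc,(-62.5,-97.5),(548,322)),(W,(62.5,97.5),(362,374)),(W,(62.5,-97.5),(209,218))]
def f(p):
    r=[]
    for c,xy,u in C: r+=list((proj(c,stand(p,[*xy,12]))[0]-np.array(u)/k)*(1 if c is not W else 1))
    K=stand(p,knob(p[3]*1000,p[4]))[0]
    for c,u in((top,kt),(W,kw),(sc,ks)): r+=list(proj(c,K)[0]-u)
    return r
b=least_squares(f,[*P0,.034,.98],loss="soft_l1",x_scale=[1,1,.01,.001,.02]);print(b.x,np.round(f(b.x),1))
print(stand(b.x,knob(b.x[3]*1000,b.x[4])))
print("tri top+W",tri([top,W],[kt,kw]),"sc+W",tri([sc,W],[ks,kw]))
E
python3 fit.py
```

```text
[263.5 187. ] [244 171  40  33 713] [273. 211.] [267 204  13  15 131] [292.  177.5] [279 164  27  28 438]
[ 5.70402290e+02 -8.06498581e+00 -1.57367844e-01  4.08397474e-02
  8.88068767e-01] [-0.5  0.5 -0.6  2.5 -0.2  0.4 -0.8 -1.2 -0.7 -1.2  0.4  0.4  1.3 -3.2
  0.8  0.  -5.6  0.  -2.2  0.5 -0.3  0.5  7.  -4.7]
[[598.944305    35.33800358 161.05876898]]
tri top+W (array([600.35572843,  32.86668607, 169.04817789]), np.float64(1.0532026369918412)) sc+W (array([598.26529775,  38.93583157, 151.37626851]), np.float64(6.236067654660758))
```

Emit:
arm_command([
  [[1, -0.6, 0, 0.3, 0, 0, 0], [1, -0.6, 0, 0.3, 0, 0, 0], [1, 0, 0, 0, 0, 0, 0]],
])

```text
time_s: 2.52
eef_pos: [679.3, 62.5, 204.7]
ee_rot: [-0.202, -0.313, 0.922, 0.104]
force: [-0.9, 0.8, 0.5]
grip_width: 0.998
grip_force: 0.0
```

Run:
```python
from h import *
s=sense();print(s["time_s"],s["joints"].round(2),s["eef_pos"],s["dq"].round(3))
im=capture("wrist");np.savez("w2.npz",p=s["eef_pos"],q=s["ee_rot"])
cv2.imwrite("pics/w2.png",im[...,::-1])
a=cv2.resize(cv2.imread("pics/w1.png")[50:250,120:320],(400,400),interpolation=cv2.INTER_CUBIC)
b=cv2.resize(im[...,::-1][20:220,156:356],(400,400),interpolation=cv2.INTER_CUBIC)
cc=cv2.resize(cv2.imread("pics/scene0.png")[140:255,260:360],None,fx=2,fy=2,interpolation=cv2.INTER_CUBIC)
d=cv2.resize(cv2.imread("pics/top0.png")[195:265,240:330],None,fx=2.2,fy=2.2,interpolation=cv2.INTER_CUBIC)
o=np.zeros((600,800,3),np.uint8);c1=np.hstack([a,b]);o[:400]=c1
c2=cc[:200];o[400:400+c2.shape[0],:c2.shape[1]]=c2;o[400:400+d.shape[0],400:400+d.shape[1]]=d
cv2.imwrite("pics/m.png",o)
```

```text
2.525 [-0.09  1.1   0.26  0.03  2.24 -2.3 ] [679.2749726   62.46294967 204.66416504] [-0.031 -0.075  0.017 -0.016  0.003 -0.015]
```

View pics/m.png

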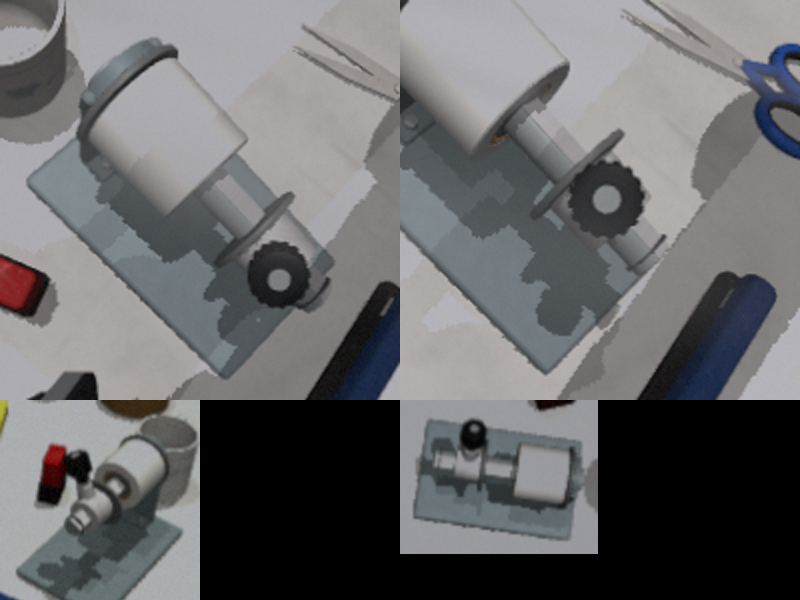

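Crops: in W1 the knob outline is centred at about (279,274) with its top dot at (279,280). In W2 both are at (606,198), so the screw axis points at camera position 2. The wide gap to the roll is visible. I'll refit with these.

```bash
cat > fit.py <<'E'
from h import *
def wc(f): w=np.load(f);return cal("wrist",dict(eef_pos=w["p"],ee_rot=w["q"]))
W,V=wc("w1.npz"),wc("w2.npz");top,sc=cal("top"),cal("scene")
C=[(top,(62.5,97.5),(252.3,204.1)),(top,(62.5,-97.5),(322.7,212.3)),(top,(-62.5,-97.5),(317.3,258.2)),(top,(-62.5,97.5),(245.9,247.7)),
(sc,(62.5,97.5),(268.8,225.3)),(sc,(-62.5,97.5),(311.7,248.3)),(sc,(-62.5,-97.5),(350.7,206)),(W,(62.5,97.5),(232.5,238.5)),(V,(62.5,97.5),(229.5,206.5))]
K=[(top,60,(273.2,210.9)),(sc,60,(299,173)),(W,60,(259.2,186.8)),(V,60,(258.8,118.8)),(W,71,(259.3,189.8)),(V,71,(258.8,118.8))]
def f(p):
    r=[]
    for c,xy,u in C: r+=list(proj(c,stand(p,[*xy,12]))[0]-u)
    for c,d,u in K: r+=list(proj(c,stand(p,knob(p[3]*1000,p[4],d)))[0]-u)
    return r
if __name__=="__main__":
    b=least_squares(f,[*P0,.034,.98],loss="soft_l1",x_scale=[1,1,.01,.001,.02]);print(b.x,np.round(f(b.x),1))
    print(stand(b.x,knob(b.x[3]*1000,b.x[4])))
    print("tri W",tri([V,W],[K[3][2],K[2][2]]),tri([top,V],[K[0][2],K[3][2]]),tri([top,sc,V,W],[k[2] for k in K[:4]]))
    X=tri([V,W],[K[3][2],K[2][2]])[0];d=-V[2].T@V[3]-X;print("axis dir",d/np.linalg.norm(d),"cam-x",d)
E
python3 fit.py
```

```text
[ 5.70458655e+02 -7.33659128e+00 -1.55954867e-01  3.64412916e-02
  9.27985818e-01] [-0.3 -0.1 -0.4  0.7  0.3  0.   0.1  1.4 -0.8 -1.   0.3  0.6  1.2 -3.
  0.4  1.2 -0.4 -0.1 -0.8  0.   0.1 -1.  -0.4 -0.4 -0.3  0.6  0.1 -0.8
  0.4  0.3]
[[600.44925762  31.4167804  160.16062447]]
tri W (array([601.44808565,  31.08134671, 163.46811999]), np.float64(0.09534734193704253)) (array([600.53280247,  31.07828255, 161.53328333]), np.float64(0.6529879019883538)) (array([586.68043606,  40.86689433, 104.92582055]), np.float64(65.94770921001482))
axis dir [ 0.42920161 -0.09190413  0.89852079] cam-x [ 95.57743121 -20.46581408 200.08850394]
```

```bash
cat >> h.py <<'E'
P0=[570.46,-7.34,-0.156];GAP,TH=36.4,.94
E
python3 - <<'E'
from h import *
K=np.array([600.5,31.3,161.0]);G=graspR(P0,TH,-.8);n=-G.apply([0,0,1])
print(stand(P0,knob(GAP,TH)))
s=sense();p0,r0=pose(s)
l1=line(K+n*45,G,s)
plan(lambda t:l1(t*2) if t<=.5 else (K+n*(45-48*(t*2-1)),G),10,1,s)
E
```

```text
[[601.09889928  31.26853112 159.87302776]]
 [1, 0.25, 0.02, 0.11, 0.03, -0.04, 0.01],
 [1, 0.25, 0.02, 0.12, 0.04, -0.04, 0.01],
 [1, 0.26, 0.02, 0.11, 0.03, -0.04, 0.01],
 [1, 0.25, 0.02, 0.11, 0.04, -0.04, 0.02],
 [1, 0.26, 0.03, 0.1, 0.03, -0.04, 0.01],
 [1, -0.0, -0.0, 0.2, 0.0, 0.0, -0.0],
 [1, -0.0, -0.01, 0.19, 0.0, 0.0, -0.0],
 [1, -0.0, 0.0, 0.19, 0.0, 0.0, -0.0],
 [1, -0.0, 0.0, 0.19, 0.0, 0.0, -0.0],
 [1, -0.0, 0.0, 0.19, 0.0, 0.0, -0.0],
```

Emit:
arm_command([
  [[1, 0.25, 0.02, 0.11, 0.03, -0.04, 0.01], [1, 0.25, 0.02, 0.12, 0.04, -0.04, 0.01], [1, 0.26, 0.02, 0.11, 0.03, -0.04, 0.01], [1, 0.25, 0.02, 0.11, 0.04, -0.04, 0.02], [1, 0.26, 0.03, 0.1, 0.03, -0.04, 0.01]],
])

```text
time_s: 3.2
eef_pos: [617.6, 27.2, 205.4]
ee_rot: [-0.181, -0.309, 0.929, 0.094]
force: [0.7, 0.2, -0.4]
grip_width: 1.001
grip_force: 0.0
```

Emit:
arm_command([
  [[1, 0, 0, 0.2, 0, 0, 0], [1, 0, 0, 0.19, 0, 0, 0], [1, 0, 0, 0.19, 0, 0, 0], [1, 0, 0, 0.19, 0, 0, 0], [1, 0, 0, 0.19, 0, 0, 0], [1, 0, 0, 0, 0, 0, 0]],
])

```text
time_s: 3.95
eef_pos: [599.0, 31.5, 159.0]
ee_rot: [-0.183, -0.309, 0.928, 0.095]
force: [0.1, -0.1, 0.9]
grip_width: 1.0
grip_force: 0.0
```

Run:
```python
from h import *
s=sense();print(s["time_s"],s["joints"].round(2),s["eef_pos"])
print(pose(s)[1].inv().apply(np.array([600.5,31.3,161])-s["eef_pos"]))
a=capture("wrist")[...,::-1];b=capture("scene")[...,::-1]
a=cv2.resize(a,(500,375));b=cv2.resize(b[120:260,230:370],(300,300),interpolation=cv2.INTER_CUBIC)
o=np.zeros((375,800,3),np.uint8);o[:,:500]=a;o[:300,500:]=b;cv2.imwrite("pics/g1.png",o)
```

```text
3.95 [-0.15  0.79  0.96  0.01  1.81 -2.36] [598.97429451  31.54676834 159.03546121]
[-0.42996853 -0.44754358 -2.42134597]
```

View pics/g1.png

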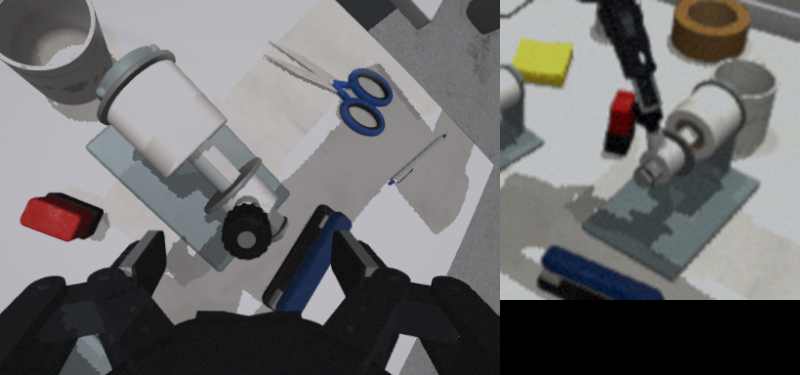

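Knob at (247,231), midway between the fingers (150 and 350). Closing.

Emit:
arm_command([
  [[0, 0, 0, 0, 0, 0, 0], [0, 0, 0, 0, 0, 0, 0], [0, 0, 0, 0, 0, 0, 0], [0, 0, 0, 0, 0, 0, 0], [0, 0, 0, 0, 0, 0, 0], [0, 0, 0, 0, 0, 0, 0]],
], squeeze=45)

```text
time_s: 4.8
eef_pos: [600.2, 31.1, 161.0]
ee_rot: [-0.181, -0.309, 0.929, 0.094]
force: [4.1, -1.5, 5.6]
grip_width: -0.004
grip_force: 3.7
```

```bash
cat > st.py <<'E'
from h import *
s=sense();print(s["time_s"],s["joints"].round(2),s["eef_pos"].round(1),"f tool",pose(s)[1].inv().apply(s["force"]).round(1),"t tool",pose(s)[1].inv().apply(s["wrist_torque"]).round(2),s["wrist_torque"].round(2),s["grip_width"],s["grip_force"])
E
python3 st.py
```

```text
4.8 [-0.15  0.79  0.96  0.01  1.81 -2.36] [600.2  31.1 161. ] f tool [-0.6 -1.8 -6.8] t tool [ 0.3  -0.24  0.01] [-0.1  -0.37  0.  ] -0.0036485216805962934 3.7109862522629555
```

Run:
```python
from h import *
s=sense();c=cal("wrist",s);p,r=pose(s)
print(proj(c,p+r.apply([[0,0,z] for z in(-5,0,14)])))
a=capture("wrist")[...,::-1];b=capture("scene")[...,::-1]
a=cv2.resize(a,(500,375));b=cv2.resize(b[120:260,230:370],(300,300),interpolation=cv2.INTER_CUBIC)
o=np.zeros((375,800,3),np.uint8);o[:,:500]=a;o[:300,500:]=b;cv2.imwrite("pics/g2.png",o)
```

```text
[[253.34212568 237.00743766]
 [253.36888668 233.38058546]
 [253.43630815 224.248807  ]]
```

View pics/g2.png

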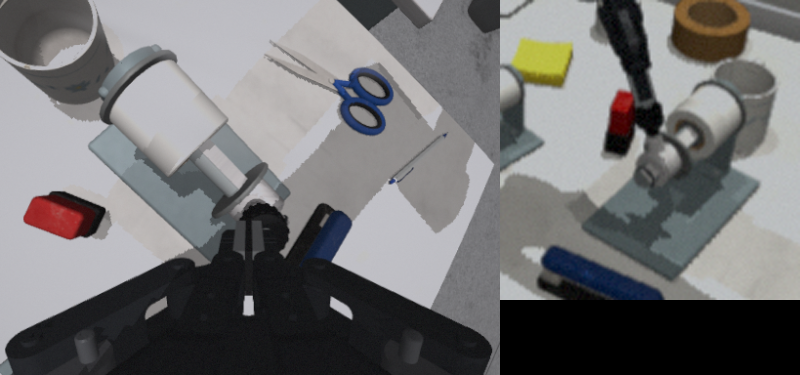

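Run:
```python
from h import *
w=capture("wrist")[...,::-1];b=capture("scene")[...,::-1];t=capture("top")[...,::-1]
z=lambda i,x,y,h,w_,W,H:cv2.resize(i[y:y+h,x:x+w_],(W,H),interpolation=cv2.INTER_CUBIC)
o=np.zeros((600,800,3),np.uint8)
o[:,:400]=np.vstack([z(b,262,125,75,100,400,300),z(t,230,180,75,100,400,300)])
o[:400,400:]=z(w,200,170,120,120,400,400);o[400:,400:700]=cv2.imread("pics/g1.png")[170:270,170:320].repeat(2,0).repeat(2,1)
cv2.imwrite("pics/g3.png",o);cv2.imwrite("pics/w3.png",w)
```

```text
(no output)
```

View pics/g3.png

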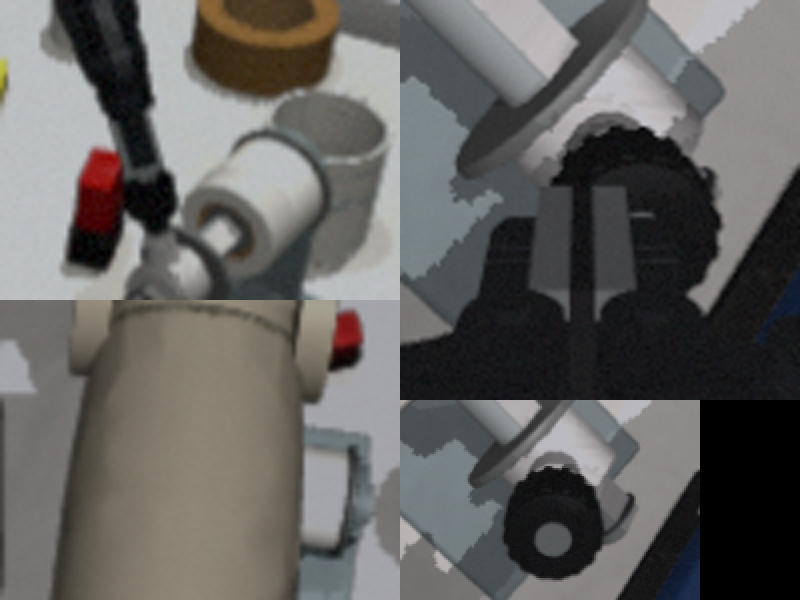

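Run:
```python
from h import *
s=sense();sc=cal("scene");p,r=pose(s);W=cal("wrist",s)
for z in(-30,-14,-5,0,14): print(z,proj(sc,p+r.apply([0,0,z])).round(1))
print("knob r 49,60,71",[proj(sc,stand(P0,knob(GAP,TH,q))).round(1) for q in(30,49,60,71)])
print("knob gap46",[proj(sc,stand(P0,knob(46,TH,q))).round(1) for q in(49,60,71)],[proj(W,stand(P0,knob(46,TH,q))).round(1) for q in(49,60,71)])
print("now knob sc+w",tri([sc,W],[np.array((299.5,172)),np.array((271.5,237.5))]))
```

```text
-30 [[295.7 159.7]]
-14 [[297.6 166.1]]
-5 [[298.7 169.7]]
0 [[299.2 171.6]]
14 [[300.8 177.1]]
knob r 49,60,71 [array([[302.3, 183.6]]), array([[300.1, 176.2]]), array([[298.8, 171.9]]), array([[297.5, 167.6]])]
knob gap46 [array([[297.7, 178.4]]), array([[296.4, 174.1]]), array([[295.1, 169.7]])] [array([[263.1, 237.3]]), array([[263.6, 245.2]]), array([[264.1, 254.2]])]
now knob sc+w (array([596.78354159,  39.51446166, 167.3386099 ]), np.float64(0.1402803649709199))
```

Emit:
arm_command([
  [[0, 0, 0, -0.4, 0, 0, 0], [0.9, 0, 0, -0.4, 0, 0, 0], [0.9, 0, 0, -0.4, 0, 0, 0], [0.9, 0, 0, 0, 0, 0, 0], [0.9, 0, 0, 0, 0, 0, 0]],
])

```text
time_s: 5.68
eef_pos: [622.8, 27.7, 213.7]
ee_rot: [-0.183, -0.309, 0.928, 0.095]
force: [0.5, 0.6, -0.1]
grip_width: 0.848
grip_force: 0.0
```

```bash
python3 st.py
python3 - <<'E'
from h import *
s=sense();w=capture("wrist")[...,::-1];b=capture("scene")[...,::-1];np.savez("w4.npz",p=s["eef_pos"],q=s["ee_rot"])
z=lambda i,x,y,h,w_,W,H:cv2.resize(i[y:y+h,x:x+w_],(W,H),interpolation=cv2.INTER_CUBIC)
cv2.imwrite("pics/w4.png",w);cv2.imwrite("pics/s4.png",b)
cv2.imwrite("pics/g4.png",np.hstack([z(b,262,125,100,100,400,400),z(w,180,120,160,160,400,400)]))
E
```

```text
5.675 [-0.15  0.83  0.75  0.01  1.98 -2.36] [622.8  27.7 213.7] f tool [-0.8  0.2 -0.1] t tool [ 0.14 -0.17  0.06] [-0.03 -0.21 -0.06] 0.8478460074529895 0.0
```

View pics/g4.png

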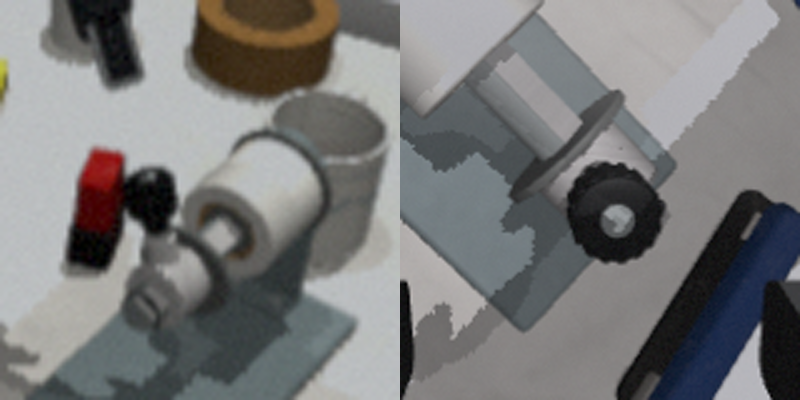

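```bash
cat > kfit.py <<'E'
from h import *
def kfit(obs,p=P0):
    f=lambda q:np.concatenate([proj(c,stand(p,knob(q[0]*100,q[1],r)))[0]-u for c,r,u in obs])
    b=least_squares(f,[.36,.9]);return b.x*[100,1],b.fun.round(1)
E
python3 - <<'E'
from kfit import *
from fit import wc
sc=cal("scene");V=wc("w4.npz")
us,uw,ut=np.array((299.1,173.4)),np.array((266.3,204.8)),np.array((266.8,206.8))
print(tri([sc,V],[us,uw]))
print(kfit([(sc,60,us),(V,60,uw),(V,71,ut)]),kfit([(V,60,uw),(V,71,ut)]))
E
```

```text
(array([595.9031138 ,  40.0041992 , 163.97151557]), np.float64(0.4032832599904168))
(array([43.78027063,  0.81774153]), array([ 0.6,  0.5, -0.8, -0.7,  0.6,  0.8])) (array([43.77032378,  0.8166872 ]), array([-0.7, -0.7,  0.7,  0.7]))
```

```bash
python3 - <<'E'
from h import *
from fit import wc
sc=cal("scene");w=np.load("w4.npz");p,r=pose(dict(eef_pos=w["p"],ee_rot=w["q"]))
for y in(-38,38):
  for z in(-25,-15,-5,5,14):
    print(y,z,proj(sc,p+r.apply([[-11,y,z],[11,y,z]])).round(1).tolist())
E
python3 - <<'E'
import cv2,numpy as np
b=cv2.imread("pics/s4.png")
w=cv2.imread("pics/w4.png")
cv2.imwrite("pics/g5.png",np.hstack([cv2.resize(b[70:170,240:340],(400,400),interpolation=cv2.INTER_CUBIC),cv2.resize(w[184:384,156:356],(400,400))]))
E
```

```text
-38 -25 [[281.6, 134.4], [291.0, 131.2]]
-38 -15 [[282.8, 138.5], [292.2, 135.3]]
-38 -5 [[284.1, 142.5], [293.4, 139.3]]
-38 5 [[285.3, 146.5], [294.6, 143.4]]
-38 14 [[286.4, 150.1], [295.7, 147.0]]
38 -25 [[287.4, 145.3], [297.6, 141.8]]
38 -15 [[288.7, 149.7], [298.8, 146.2]]
38 -5 [[290.0, 154.0], [300.1, 150.6]]
38 5 [[291.3, 158.3], [301.4, 154.9]]
38 14 [[292.4, 162.1], [302.5, 158.7]]
```

View pics/g5.png

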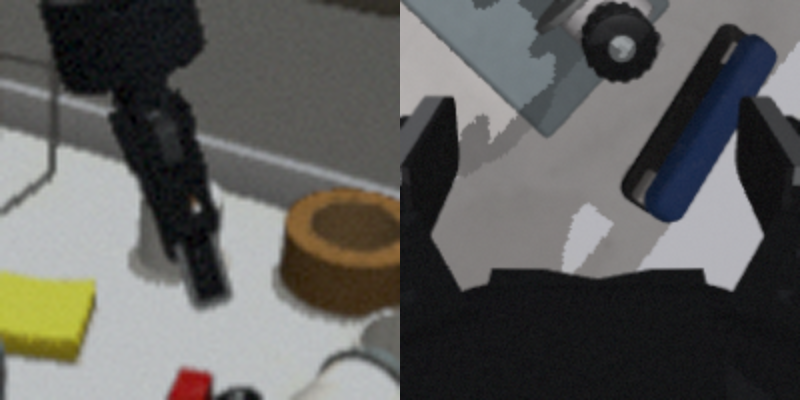

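In the scene crop the fingertip ends at (289,146), whereas the stated tip reach predicts about (292,159). The real tips therefore sit about 26 mm behind where stated. The shut fingers landing on the knob's top face agrees with that. I'll go about 28 mm deeper.

```bash
cat >> h.py <<'E'
GAP,TH=43.8,.825
E
python3 - <<'E'
from h import *
K=stand(P0,knob(GAP,TH))[0];G=graspR(P0,TH,-.8);n=-G.apply([0,0,1]);print(K,n)
s=sense();l1=line(K+n*50,G,s)
plan(lambda t:l1(t/.3) if t<.35 else (K+n*(50-80*(t-.3)/.7),G),10,.9,s)
E
```

```text
[595.87023418  39.58185002 162.29528768] [ 0.2932537  -0.04612233  0.95492146]
 [0.9, 0.01, 0.09, 0.06, 0.18, -0.18, -0.0],
 [0.9, 0.02, 0.09, 0.06, 0.19, -0.17, -0.0],
 [0.9, 0.02, 0.09, 0.05, 0.18, -0.18, -0.01],
 [0.9, -0.0, -0.0, 0.23, 0.0, 0.0, 0.0],
 [0.9, -0.0, -0.0, 0.23, 0.0, 0.0, 0.0],
 [0.9, -0.0, -0.0, 0.23, 0.0, 0.0, 0.0],
 [0.9, -0.0, -0.0, 0.23, 0.0, 0.0, 0.0],
 [0.9, -0.0, -0.0, 0.22, 0.0, 0.0, 0.0],
 [0.9, -0.0, -0.0, 0.23, 0.0, 0.0, 0.0],
 [0.9, -0.0, -0.0, 0.23, 0.0, 0.0, 0.0],
```

Emit:
arm_command([
  [[0.9, 0.02, 0.09, 0.06, 0.18, -0.18, 0], [0.9, 0.02, 0.09, 0.06, 0.18, -0.17, 0], [0.9, 0.02, 0.09, 0.05, 0.18, -0.18, 0], [0.9, 0, 0, 0.23, 0, 0, 0], [0.9, 0, 0, 0.23, 0, 0, 0], [0.9, 0, 0, 0.23, 0, 0, 0], [0.9, 0, 0, 0.23, 0, 0, 0]],
])

```text
time_s: 6.65
eef_pos: [596.7, 39.1, 166.0]
ee_rot: [-0.133, -0.312, 0.938, 0.07]
force: [-0.3, -0.4, 1.2]
grip_width: 0.897
grip_force: 0.0
```

Emit:
arm_command([
  [[0.9, 0, 0, 0.23, 0, 0, 0], [0.9, 0, 0, 0.23, 0, 0, 0], [0.9, 0, 0, 0.23, 0, 0, 0], [0.9, 0, 0, 0, 0, 0, 0]],
])

```text
time_s: 7.15
eef_pos: [586.4, 40.9, 133.4]
ee_rot: [-0.133, -0.312, 0.938, 0.07]
force: [-0.2, 0.3, 0.1]
grip_width: 0.9
grip_force: 0.0
```

Emit:
arm_command([
  [[0, 0, 0, 0, 0, 0, 0], [0, 0, 0, 0, 0, 0, 0], [0, 0, 0, 0, 0, 0, 0], [0, 0, 0, 0, 0, 0, 0], [0, 0, 0, 0, 0, 0, 0]],
], squeeze=45)

```text
time_s: 7.78
eef_pos: [587.3, 40.6, 134.6]
ee_rot: [-0.132, -0.312, 0.938, 0.069]
force: [2.5, -1.6, 4.3]
grip_width: 0.314
grip_force: 44.3
```

```bash
python3 st.py
```

```text
7.775 [-0.13  0.7   1.15  0.01  1.59 -2.35] [587.3  40.6 134.6] f tool [-0.1 -1.8 -4.9] t tool [ 0.39 -0.12 -0.01] [-0.23 -0.33  0.06] 0.31408534908263575 44.280545711517334
```

Run:
```python
from h import *
p,r=pose(sense());u=r.inv().apply(stand([0,0,P0[2]],[0,-1,0])[0]);print(u,"5mm:",u*5/50)
```

```text
[ 0.71646699 -0.69761909 -0.00162955] 5mm: [ 0.0716467  -0.06976191 -0.00016296]
```

Emit:
arm_command([
  [[0, 0.07, -0.07, 0, 0, 0, 0], [0, 0.07, -0.07, 0, 0, 0, 0], [0, 0.07, -0.07, 0, 0, 0, 0], [0, 0.07, -0.07, 0, 0, 0, 0], [0, 0.07, -0.07, 0, 0, 0, 0], [0, 0.07, -0.07, 0, 0, 0, 0], [0, 0.07, -0.07, 0, 0, 0, 0]],
])

```text
time_s: 8.65
eef_pos: [581.6, 6.5, 134.5]
ee_rot: [-0.133, -0.312, 0.938, 0.07]
force: [-1.1, 2.6, 6.0]
grip_width: 0.318
grip_force: 44.6
```

```bash
python3 st.py
```

```text
8.65 [-0.19  0.69  1.17 -0.01  1.58 -2.4 ] [581.6   6.5 134.5] f tool [ 0.5  4.  -5.2] t tool [-0.6  -0.05  0.02] [ 0.48  0.32 -0.15] 0.31791978119324926 44.64333772659302
```

Emit:
arm_command([
  [[0, 0.02, -0.02, 0, 0, 0, 0], [0, 0.02, -0.02, 0, 0, 0, 0], [0, 0.02, -0.02, 0, 0, 0, 0], [0, 0.02, -0.02, 0, 0, 0, 0]],
])

```text
time_s: 9.15
eef_pos: [580.7, 1.0, 134.5]
ee_rot: [-0.133, -0.312, 0.938, 0.07]
force: [-0.2, 2.2, 6.7]
grip_width: 0.317
grip_force: 44.7
```

Emit:
arm_command([
  [[0, 0.02, -0.02, 0, 0, 0, 0], [0, 0.02, -0.02, 0, 0, 0, 0]],
])

```text
time_s: 9.4
eef_pos: [580.3, -1.0, 134.5]
ee_rot: [-0.133, -0.312, 0.938, 0.071]
force: [-0.1, 7.8, 7.1]
grip_width: 0.316
grip_force: 44.8
```

Emit:
arm_command([
  [[0, 0.02, -0.02, 0, 0, 0, 0]],
])

```text
time_s: 9.52
eef_pos: [580.1, -1.6, 134.5]
ee_rot: [-0.132, -0.313, 0.938, 0.072]
force: [0.3, 11.0, 7.0]
grip_width: 0.315
grip_force: 44.9
```

```bash
cat > loc.py <<'E'
from h import *
def loc(s):
    p,r=pose(s);c,sn=np.cos(P0[2]),np.sin(P0[2]);d=p-[P0[0],P0[1],105]
    l=np.array([c*d[0]+sn*d[1],-sn*d[0]+c*d[1],d[2]]);z=-r.apply([0,0,1]);n=np.array([c*z[0]+sn*z[1],-sn*z[0]+c*z[1],z[2]])
    return l,np.arctan2(l[0],l[2])+np.pi/6,np.arctan2(n[0],n[2])+np.pi/6,n[1],l+30*n
if __name__=="__main__": print(loc(sense()))
E
python3 loc.py; python3 st.py
```

```text
(array([ 8.67094461,  7.19942273, 29.49242398]), np.float64(0.8095473002793299), np.float64(0.825766030822976), np.float64(-0.0054249901220399036), array([17.5985123 ,  7.03667303, 58.13281587]))
9.525 [-0.2   0.69  1.18 -0.01  1.58 -2.41] [580.1  -1.6 134.5] f tool [-5.5 10.1 -6.2] t tool [-1.95 -1.08  0.09] [ 2.09  0.32 -0.72] 0.31513417226465235 44.864741563797
```

```bash
cat > turn.py <<'E'
from h import *
import sys
a,N=float(sys.argv[1]),int(sys.argv[2])
s=sense();p,r=pose(s);ax=stand([0,0,P0[2]],[0,1,0])[0];c=np.array([P0[0],P0[1],105])
plan(lambda t:((lambda Q:(c+Q.apply(p-c),Q*r))(R.from_rotvec(ax*a*t))),N,0,s,3)
E
python3 turn.py -0.817 8
```

```text
[0, 0.044, 0.045, 0.004, 0.489, -0.474, -0.004],
 [0, 0.043, 0.045, 0.004, 0.488, -0.474, -0.003],
 [0, 0.044, 0.045, 0.005, 0.489, -0.475, -0.004],
 [0, 0.044, 0.045, 0.004, 0.488, -0.474, -0.004],
 [0, 0.043, 0.045, 0.004, 0.489, -0.474, -0.003],
 [0, 0.044, 0.045, 0.004, 0.488, -0.474, -0.004],
 [0, 0.043, 0.044, 0.005, 0.489, -0.474, -0.004],
 [0, 0.044, 0.045, 0.004, 0.488, -0.475, -0.003],
```

Emit:
arm_command([
  [[0, 0.044, 0.045, 0.004, 0.489, -0.474, -0.004], [0, 0.044, 0.045, 0.004, 0.489, -0.474, -0.004], [0, 0.044, 0.045, 0.004, 0.489, -0.474, -0.004], [0, 0.044, 0.045, 0.004, 0.489, -0.474, -0.004]],
])

```text
time_s: 10.02
eef_pos: [567.8, 0.6, 135.7]
ee_rot: [0.05, -0.316, 0.947, -0.023]
force: [-0.2, 11.7, 4.6]
grip_width: 0.313
grip_force: 44.8
```

```bash
python3 st.py; python3 loc.py
```

```text
10.025 [-0.21  0.42  1.58  0.01  1.03 -2.43] [567.8   0.6 135.7] f tool [-7.3  9.1 -4.7] t tool [-1.87 -1.16  0.06] [2.19 0.2  0.17] 0.313126523394255 44.84605550765991
(array([-3.8822688 ,  7.38014601, 30.70488214]), np.float64(0.3978279982630112), np.float64(0.412880839610274), np.float64(-0.004900012869611647), array([-7.19698508,  7.23314562, 60.52083503]))
```

Emit:
arm_command([
  [[0, 0.044, 0.045, 0.004, 0.489, -0.474, -0.004], [0, 0.044, 0.045, 0.004, 0.489, -0.474, -0.004], [0, 0.044, 0.045, 0.004, 0.489, -0.474, -0.004], [0, 0.044, 0.045, 0.004, 0.489, -0.474, -0.004], [0, 0, 0, 0, 0, 0, 0]],
])

```text
time_s: 10.65
eef_pos: [555.2, 2.1, 131.2]
ee_rot: [0.228, -0.308, 0.917, -0.116]
force: [-3.7, 16.0, 9.5]
grip_width: 0.319
grip_force: 45.3
```

```bash
python3 st.py; python3 loc.py
python3 - <<'E'
from h import *
s=sense();np.savez("w6.npz",p=s["eef_pos"],q=s["ee_rot"])
w=capture("wrist")[...,::-1];b=capture("scene")[...,::-1];t=capture("top")[...,::-1]
for n,i in(("w6",w),("s6",b),("t6",t)):cv2.imwrite(f"pics/{n}.png",i)
z=lambda i,x,y,h,w_,W,H:cv2.resize(i[y:y+h,x:x+w_],(W,H),interpolation=cv2.INTER_CUBIC)
cv2.imwrite("pics/g6.png",np.hstack([z(b,262,125,100,100,400,400),z(w,150,80,200,200,400,400)]))
E
```

```text
10.65 [-0.23  0.25  1.94  0.09  0.43 -2.52] [555.2   2.1 131.2] f tool [-10.6  11.  -11.3] t tool [-2.13 -1.53  0.01] [2.29 0.11 1.27] 0.3186773457242408 45.31225383281708
(array([-16.5025717 ,   6.94218317,  26.2443302 ]), np.float64(-0.03773219587621135), np.float64(0.006511658206127979), np.float64(-0.003467773728917184), array([-31.33298787,   6.83814996,  52.32205888]))
```

View pics/g6.png

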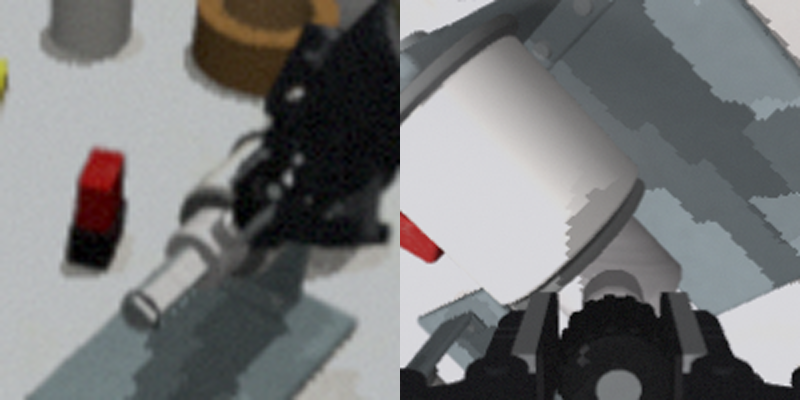

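Run:
```python
from kfit import *
from fit import wc
V=wc("w6.npz");print(kfit([(V,71,np.array((258.8,273.8)))]))
for d in((0,0),(3,0),(-3,0)):print(d,proj(V,stand(P0,knob(d[0],0,71))))
p,r=pose(sense());print("tip dir",r.inv().apply(stand([0,0,P0[2]],[0,1,0])[0]))
```

```text
(array([ 3.65881472, -0.01036287]), array([-0., -0.]))
(0, 0) [[251.97448768 269.6781329 ]]
(3, 0) [[256.61019795 273.88618299]]
(-3, 0) [[247.29157771 265.42249911]]
tip dir [-0.71937425  0.69461225  0.00381071]
```

The disc sits against the roll (crop (640,190)–(545,300)) and the knob is held between the pads, with the angle near 0. Starting to screw in.

Emit:
arm_command([
  [[0, -0.03, 0.03, -0.02, 0, 0, 0], [0, 0, 0, 0.003, 0, 0, 0.9], [0, 0, 0, 0.003, 0, 0, 0.9], [0, 0, 0, 0.003, 0, 0, 0.9], [0, 0, 0, 0.003, 0, 0, 0.9]],
])

```text
time_s: 11.42
eef_pos: [555.9, 3.3, 131.0]
ee_rot: [0.249, -0.05, 0.966, -0.051]
force: [-1.3, 7.8, 3.2]
grip_width: 0.318
grip_force: 45.2
```

```bash
python3 st.py; python3 loc.py
```

```text
11.425 [-0.22  0.25  1.94  0.08  0.44 -1.96] [555.9   3.3 131. ] f tool [-1.4  7.5 -4. ] t tool [-1.38 -0.1  -0.15] [1.13 0.08 0.8 ] 0.31838159917049413 45.20229756832123
(array([-16.01711458,   8.22506365,  26.0150526 ]), np.float64(-0.028275082152303677), np.float64(0.008581727794696348), np.float64(-0.002467597526248644), array([-30.79356015,   8.15103572,  52.12350288]))
```

Emit:
arm_command([
  [[0, 0, 0, 0.003, 0, 0, 0.9], [0, 0, 0, 0.003, 0, 0, 0.9], [0, 0, 0, 0.003, 0, 0, 0.9], [0, 0, 0, 0.003, 0, 0, 0.9], [0, 0, 0, 0.003, 0, 0, 0.9], [0, 0, 0, 0.003, 0, 0, 0.9], [0, 0, 0, 0.003, 0, 0, 0.9], [0, 0, 0, 0.003, 0, 0, 0.9]],
])

```text
time_s: 12.42
eef_pos: [556.9, 3.2, 130.3]
ee_rot: [0.241, 0.454, 0.854, 0.084]
force: [1.6, 8.1, 2.2]
grip_width: 0.319
grip_force: 45.1
```

```bash
python3 st.py; python3 loc.py
```

```text
12.425 [-0.22  0.26  1.94  0.08  0.43 -0.88] [556.9   3.2 130.3] f tool [ 5.1  6.7 -1.8] t tool [-1.04  1.   -0.12] [ 1.17 -0.27  0.81] 0.31910678387172586 45.0825172662735
(array([-15.00866771,   8.27602877,  25.26396902]), np.float64(-0.01245199469152547), np.float64(0.0073673308399987425), np.float64(-0.0024729816765072243), array([-29.81680821,   8.20183932,  51.35445523]))
```

Emit:
arm_command([
  [[0, 0, 0, 0.003, 0, 0, 0.9], [0, 0, 0, 0.003, 0, 0, 0.9], [0, 0, 0, 0.003, 0, 0, 0.9], [0, 0, 0, 0.003, 0, 0, 0.9], [0, 0, 0, 0.003, 0, 0, 0.9], [0, 0, 0, 0.003, 0, 0, 0.9]],
])

```text
time_s: 13.18
eef_pos: [557.4, 3.0, 129.5]
ee_rot: [0.188, 0.753, 0.606, 0.172]
force: [0.4, 6.7, 2.7]
grip_width: 0.315
grip_force: 45.1
```

```bash
python3 st.py; python3 loc.py
```

```text
13.175 [-0.22  0.26  1.94  0.08  0.43 -0.07] [557.4   3.  129.5] f tool [ 6.7  0.4 -2.6] t tool [-0.01  1.18 -0.04] [ 0.98 -0.24  0.61] 0.314809381113246 45.05948603153229
(array([-14.54891875,   8.13403077,  24.47999687]), np.float64(-0.012632790516394654), np.float64(0.007378641513505535), np.float64(-0.0022569049108511208), array([-29.35677171,   8.06632362,  50.57066391]))
```

Emit:
arm_command([
  [[0, 0, 0, 0.003, 0, 0, 0.9], [0, 0, 0, 0.003, 0, 0, 0.9], [0, 0, 0, 0.003, 0, 0, 0.9], [0, 0, 0, 0.003, 0, 0, 0.9]],
])

```text
time_s: 13.68
eef_pos: [557.6, 2.9, 128.9]
ee_rot: [0.135, 0.888, 0.383, 0.216]
force: [0.4, 7.0, 2.7]
grip_width: 0.318
grip_force: 45.1
```

```bash
python3 st.py; python3 loc.py
```

```text
13.675 [-0.22  0.26  1.94  0.08  0.43  0.47] [557.6   2.9 128.9] f tool [ 6.2 -3.4 -2.6] t tool [ 0.68  0.92 -0.07] [ 0.95 -0.1   0.62] 0.31762688467366873 45.08533179759979
(array([-14.30821881,   8.13003273,  23.92331015]), np.float64(-0.015412858549192943), np.float64(0.007557126369251765), np.float64(-0.0022537454709866123), array([-29.11141485,   8.06242037,  50.01661993]))
```

Emit:
arm_command([
  [[0, 0, 0, 0.003, 0, 0, 0.9], [0, 0, 0, 0.003, 0, 0, 0.9], [0, 0, 0, 0.003, 0, 0, 0.9], [0, 0, 0, 0.003, 0, 0, 0.9]],
])

```text
time_s: 14.18
eef_pos: [557.8, 2.9, 128.5]
ee_rot: [0.073, 0.958, 0.133, 0.245]
force: [-2.3, 7.1, 6.4]
grip_width: 0.316
grip_force: 45.5
```

```bash
python3 st.py; python3 loc.py
```

```text
14.175 [-0.22  0.26  1.94  0.08  0.43  1.01] [557.8   2.9 128.5] f tool [ 3.  -6.  -7.2] t tool [ 1.14  0.33 -0.09] [0.99 0.02 0.66] 0.3158773266723394 45.52490293979645
(array([-14.08221105,   8.14593195,  23.53852189]), np.float64(-0.015542049882431908), np.float64(0.007609903155211595), np.float64(-0.00227721990430467), array([-28.88402917,   8.07761536,  49.63261151]))
```

Emit:
arm_command([
  [[0, 0, 0, 0.003, 0, 0, 0.9], [0, 0, 0, 0.003, 0, 0, 0.9]],
])

```text
time_s: 14.42
eef_pos: [557.9, 2.9, 128.5]
ee_rot: [0.039, 0.967, 0.002, 0.252]
force: [-4.4, 7.6, 9.6]
grip_width: 0.316
grip_force: 45.8
```

```bash
python3 st.py
```

```text
14.425 [-0.22  0.26  1.94  0.08  0.43  1.28] [557.9   2.9 128.5] f tool [  1.   -6.8 -11.1] t tool [ 1.2  -0.09 -0.16] [0.97 0.14 0.71] 0.3157510417293053 45.83909869194031
```

Emit:
arm_command([
  [[0, 0, 0, 0.003, 0, 0, 0.9], [0, 0, 0, 0.003, 0, 0, 0.9]],
])

```text
time_s: 14.68
eef_pos: [557.4, 3.2, 127.9]
ee_rot: [0.005, 0.959, -0.126, 0.254]
force: [-5.5, 6.8, 7.3]
grip_width: 0.323
grip_force: 46.1
```

```bash
python3 st.py;python3 loc.py
```

```text
14.675 [-0.22  0.26  1.94  0.08  0.43  1.55] [557.4   3.2 127.9] f tool [-2.7 -5.7 -9.5] t tool [ 0.96 -0.53 -0.56] [0.66 0.32 0.98] 0.32278767284166116 46.08587980270386
(array([-14.5278386 ,   8.35164002,  22.87335016]), np.float64(-0.04226085548176761), np.float64(0.009227942025500369), np.float64(-0.0022337998130871617), array([-29.28741756,   8.28462603,  48.99135809]))
```

Emit:
arm_command([
  [[0, 0, 0, 0, 0, 0, 0], [0, 0, 0, 0, 0, 0, 0], [0, 0, 0, 0.002, 0, 0, 0.6], [0, 0, 0, 0.002, 0, 0, 0.6]],
], squeeze=80)

```text
time_s: 15.18
eef_pos: [557.8, 3.1, 128.0]
ee_rot: [-0.017, 0.944, -0.211, 0.254]
force: [-7.2, 8.1, 10.3]
grip_width: 0.312
grip_force: 78.5
```

```bash
python3 st.py;python3 loc.py
```

```text
15.175 [-0.22  0.26  1.94  0.08  0.43  1.72] [557.8   3.1 128. ] f tool [ -4.1  -5.9 -13.1] t tool [ 1.01 -0.81 -0.43] [0.9  0.36 0.96] 0.3123834312054194 78.53662490844727
(array([-14.13937925,   8.3845159 ,  23.00234793]), np.float64(-0.027554313507126893), np.float64(0.008200776443959557), np.float64(-0.0021386299580466173), array([-28.92578101,   8.320357  ,  49.10518699]))
```

Emit:
arm_command([
  [[0, 0, 0, 0.002, 0, 0, 0.6], [0, 0, 0, 0.002, 0, 0, 0.6]],
])

```text
time_s: 15.42
eef_pos: [557.8, 3.3, 127.8]
ee_rot: [-0.04, 0.921, -0.294, 0.251]
force: [-10.2, 13.7, 12.4]
grip_width: 0.309
grip_force: 79.0
```

```bash
python3 st.py;python3 loc.py
```

```text
15.425 [-0.22  0.26  1.94  0.08  0.43  1.9 ] [557.8   3.3 127.8] f tool [ -9.4  -8.7 -16.7] t tool [ 1.62 -1.75 -1.33] [1.4  0.63 2.25] 0.3085431617202464 79.03457880020142
(array([-14.21494766,   8.5758566 ,  22.79137317]), np.float64(-0.03406415787202666), np.float64(0.008678139111690464), np.float64(-0.0022423928692712203), array([-28.98888385,   8.50858482,  48.90126179]))
```

Resisting torque rose from 0.1 to 1.3 N m after about 4 rad of travel, so this is the firm stop. Releasing and retreating.

Emit:
arm_command([
  [[0.8, 0, 0, 0, 0, 0, 0], [0.8, 0, 0, 0, 0, 0, 0], [0.8, 0, 0, 0, 0, 0, 0], [0.8, 0, 0, 0, 0, 0, 0], [0.8, 0, 0, -0.2, 0, 0, 0], [0.8, 0, 0, -0.4, 0, 0, 0], [0.8, 0, 0, -0.6, 0, 0, 0], [0.8, 0, 0, -0.6, 0, 0, 0]],
])

```text
time_s: 16.42
eef_pos: [514.0, 9.1, 207.1]
ee_rot: [-0.04, 0.921, -0.296, 0.252]
force: [0.2, 1.0, -0.0]
grip_width: 0.801
grip_force: 0.0
```

Emit:
arm_command([
  [[0.8, 0, 0, -0.6, 0, 0, 0], [0.8, 0, 0, -0.6, 0, 0, 0], [0.8, 0, 0, 0, 0, 0, 0]],
])

```text
time_s: 16.8
eef_pos: [485.5, 13.5, 260.4]
ee_rot: [-0.04, 0.92, -0.295, 0.254]
force: [-0.2, 0.0, -1.4]
grip_width: 0.801
grip_force: 0.0
```

```bash
python3 st.py
python3 - <<'E'
from kfit import *
s=sense();np.savez("w7.npz",p=s["eef_pos"],q=s["ee_rot"]);V=cal("wrist",s);sc=cal("scene");top=cal("top")
w=capture("wrist")[...,::-1];b=capture("scene")[...,::-1];cv2.imwrite("pics/w7.png",w);cv2.imwrite("pics/s7.png",b)
for n,c,i in(("w",V,w),("s",sc,b)):
    u=proj(c,stand(P0,knob(0,0,55.5)))[0];t=proj(c,stand(P0,knob(0,0,66.5)))[0];print(n,"pred",u,t)
    g=cv2.cvtColor(np.ascontiguousarray(i),cv2.COLOR_BGR2GRAY);m=(g<60).astype(np.uint8)
    N,l,st,ce=cv2.connectedComponentsWithStats(m)
    for j in range(1,N):
        if st[j,4]>60 and np.hypot(*(ce[j]-u))<60:print(st[j],ce[j])
    x,y=u.astype(int);print((g[y-30:y+31:4,x-36:x+37:3]))
E
```

```text
16.8 [-0.24 -0.08  1.93  0.06  0.77  1.92] [485.5  13.5 260.4] f tool [-0.8  0.4  1.1] t tool [-0.12 -0.2   0.03] [ 0.04  0.23 -0.03] 0.8011605730874737 0.0
w pred [256.23100079 183.72528405] [256.30394141 186.54120427]
[238 170  30  30 547] [252.85740402 185.18829982]
[[165 165 164 165 163 163 164 163 163 163 164 162 151 107  91 163 161 164
  162 164 163 163 164 164 164]
 [165 164 164 164 163 163 162 163 164 151 121 137 147 112 108 130 161 162
  162 163 164 164 163 163 164]
 [166 166 165 164 165 163 162 116 136 145 155 158 163 162 112  90 161 162
  163 163 163 163 163 163 163]
 [165 167 164 162 124 124 151 155 160 161 163 162 163 163 126 121 116 162
  162 164 163 164 162 164 165]
 [165 126 123 122 122 122 164 165 164 145  78  60 106 138 164 104 101 156
  164 162 163 162 163 164 163]
 [123 121 121 122 121 109 144 164  53  59  61  63  56  59  57 152  98  75
  164 164 164 162 164 162 158]
 [120 120 108 118 127 139 164  46  52  52  53  53  54  57  53  48 103  91
  111 164 162 158 154 147 144]
 [116 126 141 167 166 164 143  43  45  47  57  77  50  46  47  46 124  72
   74 141 150 142 137
[... 2094 characters left out ...]
02  88  13  15  15 149 135  98  57  87
   97 100  90 128 167 183 179]
 [ 64 172 181 182 165  84  87 120 144  82  83  59  47 117  89  54  64  99
   98  97  90 160 162 179 179]
 [158 174 181 182 130 142 175 113  84  93  81  41  46  78  48  47  79  97
   93 103 166 165 168 181 181]
 [176 182 181 129 167 177 178 129  84  72  46  49  54  48  50  51 118 124
  150 173 177 179 180 183 180]
 [181 150 127 176 176 175  87  78  73  65  59  59  56  51  50  63 178 182
  181 183 184 181 183 181 181]
 [173  62 150  77 148  80  77  73  73  58  57  58  59  64  59  91 101 111
  158 180 182 182 184 182 183]
 [114  63  65  84  79  74  74  69  58  58  60  61  59  61  85 104 105 103
  112 117 150 182 180 182 181]]
```

Run:
```python
from kfit import *
from fit import wc
V=wc("w7.npz");sc=cal("scene")
def kf(obs):
    f=lambda q:np.concatenate([proj(c,stand(P0,knob(q[0]*100,q[1],r)))[0]-u for c,r,u in obs]);b=least_squares(f,[.0,.0]);return b.x*[100,1],b.fun.round(1)
for r in(55.5,57,60):
    print(r,kf([(V,r,np.array((252.5,184.6))),(V,r+11,np.array((252.8,187.3)))]))
w=cv2.imread("pics/w7.png");b=cv2.imread("pics/s7.png")
cv2.imwrite("pics/g7.png",np.hstack([cv2.resize(w[130:230,200:300],(400,400),interpolation=cv2.INTER_CUBIC),cv2.resize(b[140:220,280:360],(400,400),interpolation=cv2.INTER_CUBIC)]))
```

```text
55.5 (array([3.51758612, 0.01362821]), array([ 0.2,  0. , -0.2,  0. ]))
57 (array([3.33450592, 0.01876827]), array([ 0.2,  0. , -0.2, -0. ]))
60 (array([2.96889754, 0.02833727]), array([ 0.3,  0.1, -0.2, -0. ]))
```

Run:
```python
from h import *
# predicted disc/roll edges: compare roll end face (y=-13) and disc back face (y=-13+gap+4) on the wrist picture profile along the spindle top line
from fit import wc
V=wc("w7.npz");g=cv2.imread("pics/w7.png",0)
for a in(.9,1.2,1.5):  # lean back angles, away from the knob
    ys=np.arange(-30,14,1.0);P=stand(P0,np.c_[np.full(len(ys),29*np.sin(a)),ys,np.full(len(ys),105+29*np.cos(a))])
    u=proj(V,P);print(a,[(int(y),int(g[int(round(v[1])),int(round(v[0]))])) for y,v in zip(ys,u)])
```

```text
0.9 [(-30, 161), (-29, 162), (-28, 158), (-27, 162), (-26, 158), (-25, 163), (-24, 162), (-23, 158), (-22, 161), (-21, 156), (-20, 156), (-19, 161), (-18, 159), (-17, 161), (-16, 158), (-15, 158), (-14, 160), (-13, 148), (-12, 147), (-11, 122), (-10, 122), (-9, 95), (-8, 94), (-7, 146), (-6, 162), (-5, 162), (-4, 162), (-3, 162), (-2, 162), (-1, 162), (0, 162), (1, 161), (2, 162), (3, 162), (4, 162), (5, 161), (6, 161), (7, 162), (8, 162), (9, 161), (10, 162), (11, 162), (12, 162), (13, 161)]
1.2 [(-30, 154), (-29, 149), (-28, 153), (-27, 153), (-26, 150), (-25, 154), (-24, 150), (-23, 158), (-22, 155), (-21, 150), (-20, 154), (-19, 154), (-18, 159), (-17, 154), (-16, 151), (-15, 155), (-14, 155), (-13, 152), (-12, 141), (-11, 156), (-10, 122), (-9, 115), (-8, 120), (-7, 128), (-6, 128), (-5, 162), (-4, 163), (-3, 162), (-2, 160), (-1, 160), (0, 162), (1, 161), (2, 163), (3, 162), (4, 162), (5, 164), (6, 163), (7, 163), (8, 162), (9, 161), (10, 162), (11, 162), (12, 161), (13, 162)]
1.5 [(-30, 161), (-29, 163), (-28, 162), (-27, 162), (-26, 164), (-25, 163), (-24, 162), (-23, 163), (-22, 161), (-21, 164), (-20, 163), (-19, 161), (-18, 163), (-17, 163), (-16, 163), (-15, 163), (-14, 160), (-13, 163), (-12, 153), (-11, 147), (-10, 102), (-9, 102), (-8, 98), (-7, 96), (-6, 146), (-5, 146), (-4, 163), (-3, 162), (-2, 162), (-1, 162), (0, 161), (1, 163), (2, 163), (3, 163), (4, 162), (5, 162), (6, 162), (7, 162), (8, 162), (9, 162), (10, 162), (11, 162), (12, 162), (13, 162)]
```

```bash
python3 -c "
from rig import *
print(finish_job())"
```

```text
the job is handed in; nothing more can be done
None
```

The job is handed in, with no verdict returned: the collar disc is against the roll, the thumb screw is within about 0.03 rad of the flat and tightened until the torque jumped at what I take as its firm stop, and the gripper is open and clear. On the first grasp the fingers closed on top of the knob and pushed the collar about 7 mm towards the free end, which the later slide made good.

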